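# Two-point contact check with a hand probe

## Task

Check the black unit on the grey test board: take the orange-handled probe out of its stand and, holding it upright, touch its tip down on the red contact for about half a second, then on the blue contact likewise. Keep the probe off the yellow and white contacts, and finally put it back in its stand, tip down and fully seated, and let go.

Things in the scene. Friction and masses are not known exactly. Their poses are not given: they have to be found in the camera images.
- probe_grip (a point): centre of the probe's orange handle (round, 26 mm across, 64 mm long). The loose probe (0.12 kg) stands upright, tip down, in its stand and lifts straight out; z is its axis, from tip to handle. 32 to 38 mm below this point a black flange 54 mm across, then a steel shaft 16 mm across; the tip lies 108 mm below.
- probe_tip (a point): lower end of the probe's steel tip (5 mm across), 108 mm below the handle's centre along the axis. The shaft is 16 mm across near the flange and about 10 mm in its lower half.
- red_top (a point): top centre of the red spring contact: flat round plunger 26 mm across, 7 mm proud of a red collar 40 mm across. z up; 35 mm above the bench at rest; yields up to 5 mm downward (1 N to start, 5.5 N at its stop). First point. The four contacts stand in a row 55 mm apart, in any order, along the front of a grey board 150 x 220 mm, before a black unit whose top is 65 mm above the bench.
- blue_top (a point): top centre of the blue spring contact: flat round plunger 26 mm across, 7 mm proud of a blue collar 40 mm across. z up; 35 mm above the bench at rest; yields up to 5 mm downward (1 N to start, 5.5 N at its stop). The second point to touch.
- yellow_top (a point): top centre of the yellow spring contact: flat round plunger 26 mm across, 7 mm proud of a yellow collar 40 mm across. z up; 35 mm above the bench at rest; yields up to 5 mm downward (1 N to start, 5.5 N at its stop). Not to be touched.
- white_top (a point): top centre of the white spring contact: flat round plunger 26 mm across, 7 mm proud of a white collar 40 mm across. z up; 35 mm above the bench at rest; yields up to 5 mm downward (1 N to start, 5.5 N at its stop). Not to be touched.
- stand_seat (a point): centre of the mouth of the probe's stand, a fixed grey round holder 62 mm across and 80 mm high (80 mm foot), with a hole 34 mm across and 75 mm deep; z up. Seated, the probe's flange lies flat on this rim: the handle's centre is then 38 mm above this point and the tip 70 mm below it. The stand may be left or right of the board.
There are look-alikes about, which are no part of the job. There is more than one size of the part that bears probe_grip; the job needs the smaller.

How it is judged:
By the outcome, as a careful person would: the job done as asked, in the order asked, and still so for the second after the job is handed in, with the robot touching nothing.
It also fails if it takes over 58 s, if anything falls off the work surface, if the arm or the gripper's body presses on something with over 40 N, if the wrist force passes 120 N, or if a joint passes its speed limit or range.

## Robot

A 6-joint arm with a two-finger parallel gripper is mounted at the origin on a cart in front of the work surface, level with it; the furniture and walls round the work are solid. World frame = base frame: x ahead of the robot, y to its left, z up, the work surface at z = 0. Lengths are in m, angles in rad, forces in N, time in s.
With the tool pointing down it reaches from about 0.25 to 0.85 m from the base axis. Payload 12.5 kg.
Tool frame: the origin (TCP) lies on the centre line of the jaws, within the pads' length; the fingertips stand 22 mm ahead of it and the grasp point (between the pads) lies 3 mm ahead of it; x points along the fingers, y is the direction in which the jaws open and shut, and the axes are right-handed (so a half turn about x gives the same grasp; the last joint's range is limited). The gripper opens to 93 mm and grips with 3 to 60 N. Pads are 15 mm wide; open, the fingers measure 128 mm over their backs; the gripper's body (75 mm by 188 mm) begins 65 mm behind the grasp point.
Start: joints at [-1.386, 0.351, 1.652, -0, 1.139, -0.085], TCP at [0.147, -0.53, 0.241] pointing down, gripper open.
Joint ranges: [-2.75, 2.75], [-0.79, 2.1], [0.01, 2.65], [-1.57, 4.71], [0.07, 3.14], [-2.87, 2.87]. Speed limits (rad/s): [2.22, 2.22, 2.79, 3.14, 3.14, 3.14].

## Interface

Orientations are given as a rotation vector (axis times angle).
In Python, from plant import ctrl, imaging gives the robot as it stands.
- The arm moves only by the tool move_arm, never from a script. Its argument "moves" is a list of rows, each a list of 3 entries, a list of its own where there are three numbers: the closure, from -1 (fully open) to 1 (shut), then the shift along the tool's x, y, z in cm, then the turn, a rotation vector about the tool's x, y, z in degrees. In form: [[hand, [x, y, z], [wx, wy, wz]], ...]. A call has 1 to 5 rows; each row shifts and turns the commanded pose from where the row before left it, along the tool's axes as they then stand; what a row does not reach is not made up. A row lasts 1/10 s, in which the tool goes at most 50 mm and 8.59 degrees, less where a joint would pass 70% of its speed; a pose out of reach is approached as far as the arm can. A call with a gripper value outside its range is refused whole. The fingers move at their own pace and stop on an object; "force" is the grip in N (left out, the last holds). Time passes only in rows, so rows that do not move let the fingers close. It gives the time, the measured TCP pose, the force and the opening at its end, in the units of the state.
- ctrl.state(): the state, without advancing time (a new reading comes with each control period).
- imaging.snapshot(name): name is "side" or "top"; returns (picture, depth): 420x560x3 uint8, red, green, blue; 420x560 float32, m along the optical axis (not along the pixel's ray), 0 where there is no reading.
- imaging.camera_params(name): a dict with "fx", "fy", "cx", "cy" (pixels), "dist_coeffs" ([k1, k2, p1, p2, k3] as OpenCV has them; the pictures are not rectified), "R" (3x3) and "t" (3): a world point X has camera coordinates R X + t. Camera axes: x right, y down, z forward; pixel columns grow to the right and rows downward; lengths in m; the calibration is good to about 2 mm. A picture is of the moment at which its call begins. camera_params takes no time and is no camera call.
- ctrl.sign_off(): hands the job in, once; it reports no verdict.
The state is a dict: "t": time; "q": joint angles; "joint_velocities": joint speeds; "joint_torque": joint torques, N m; "eef_pos": TCP position; "tcp_rot": TCP orientation; "wrist_force": force on the tool from outside, world axes, zero at the start; "wrist_torque": the same for the moment, N m; "gripper_width": finger opening in m.
Only numpy, scipy, OpenCV 4.12 (cv2) and the standard library are available. Lean on these libraries where they do the work, as an engineer would, in place of code of your own. Each camera call takes 0.05 s, during which the arm holds its last target. There are 200 camera calls.

## Working session

There is one attempt and no reset: what is moved stays moved. The work goes in short steps, Python scripts to look and compute and a tool call to move; the robot and the scene stay as the last step left them, time stands still between calls to the robot, and variables do not carry over. Pictures are saved under pics/ and viewed, about 8 in all and at most 12, crops included, and the job is handed in when it is done.

Besides the shell and the picture viewer there is one more tool, called after ">>>" in YAML: its name, and indented under it one key for each argument. move_arm: Moves the arm, as the interface text tells. Its arguments: {"type":"object","properties":{"moves":{"type":"array","items":{"type":"array"}},"force":{"type":"number"}},"required":["moves"]}

```bash
mkdir -p pics; ls
cat > h.py <<'E'
import numpy as np, cv2
from plant import ctrl, imaging
def snap(n,f):
    p,d=imaging.snapshot(n); np.savez(f'pics/{f}.npz',p=p,d=d); cv2.imwrite(f'pics/{f}.png',p[:,:,::-1]); return p,d
def cloud(n,d):
    c=imaging.camera_params(n); K=np.array([[c['fx'],0,c['cx']],[0,c['fy'],c['cy']],[0,0,1]])
    v,u=np.mgrid[:d.shape[0],:d.shape[1]]
    uv=cv2.undistortPoints(np.stack([u,v],-1).reshape(-1,1,2).astype(float),K,np.array(c['dist_coeffs'])).reshape(-1,2)
    X=np.c_[uv,np.ones(len(uv))]*d.reshape(-1,1)
    W=(X-np.array(c['t']))@np.array(c['R']); W[d.ravel()<=0]=np.nan
    return W.reshape(*d.shape,3)
E
python3 - <<'E'
from h import *
a,_=snap('top','t0'); b,_=snap('side','s0')
print(ctrl.state())
for n in('top','side'):print(imaging.camera_params(n))
E
```

```text
pics
{'t': 0.1, 'q': array([-1.38555772e+00,  3.51166981e-01,  1.65233792e+00, -5.06871545e-06,
        1.13909830e+00, -8.46066795e-02]), 'joint_velocities': array([-0.0014172 , -0.00011869, -0.0019703 ,  0.00085111, -0.00080374,
       -0.00104107]), 'joint_torque': array([ 7.21770321e-04, -4.98028743e+01, -2.85703433e+01,  7.00817490e-02,
        2.39197322e-02, -3.52801658e-05]), 'eef_pos': array([ 0.14658899, -0.52981759,  0.2401721 ]), 'tcp_rot': array([ 2.07755081,  0.28308998, -2.07766701]), 'wrist_force': array([ 0.10151304,  0.15575762, -0.05076958]), 'wrist_torque': array([-0.03706129, -0.03109112,  0.01021979]), 'gripper_width': 0.09303075158495568}
{'fx': 451.1499711011721, 'fy': 451.1499711011721, 'cx': 275.7605834642593, 'cy': 213.95818624224637, 'dist_coeffs': array([-0.03897361,  0.        ,  0.        ,  0.        ,  0.        ]), 'R': array([[-0.00556387, -0.99996974, -0.00543756],
       [-0.98314093,  0.00646389, -0.18273516],
       [ 0.18276477,  0.00432917, -0.98314714]]), 't': array([-0.06628446,  0.58419953,  1.2564987 ])}
{'fx': 485.5752541089599, 'fy': 485.5752541089599, 'cx': 281.227483769963, 'cy': 207.76652262608178, 'dist_coeffs': array([-0.17516011,  0.        ,  0.        ,  0.        ,  0.        ]), 'R': array([[-0.83305906, -0.55316685,  0.00436388],
       [-0.27432423,  0.40625116, -0.87161127],
       [ 0.48037363, -0.72730078, -0.49017828]]), 't': array([0.43361327, 0.30216542, 1.15138295])}
```

View pics/t0.png

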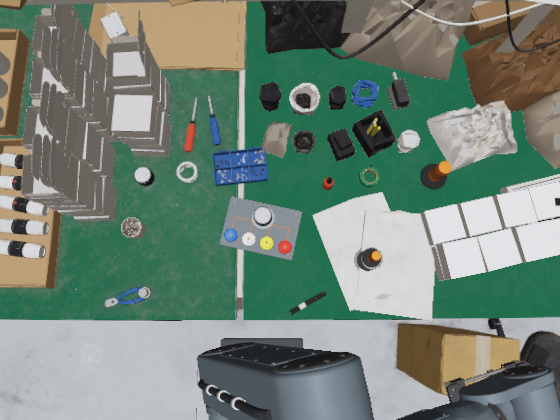

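View pics/s0.png

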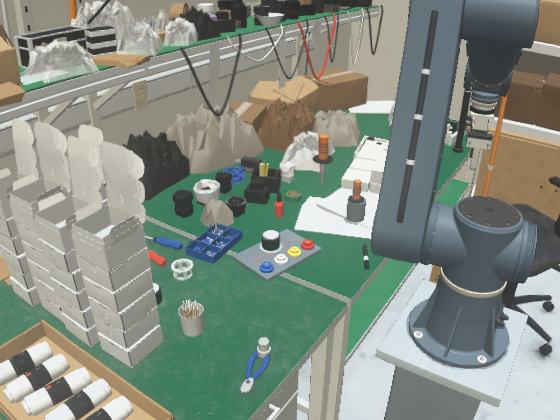

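The top view shows the contacts blue (231,235), white (249,239), yellow (267,243) and red (285,246). The seated probe is at about (371,258), and a second probe is at (437,174). I'll measure both probes and the contacts.

```bash
cat > m.py <<'E'
from h import *
def load(f): z=np.load(f'pics/{f}.npz'); return z['p'],z['d']
def circ(pts):
    A=np.c_[2*pts,np.ones(len(pts))]; s=np.linalg.lstsq(A,(pts**2).sum(1),rcond=None)[0]; return s[:2],np.sqrt(s[2]+s[:2]@s[:2])
E
python3 - <<'E'
from m import *
C={}
for cam,f in(('top','t0'),('side','s0')):
    p,d=load(f); W=cloud(cam,d); C[cam]=(p,W)
    hsv=cv2.cvtColor(p,cv2.COLOR_RGB2HSV)
    c={'top':{'blue':(231,235),'white':(249,239),'yellow':(267,243),'red':(285,246)},'side':{'blue':(266,267),'white':(281,259),'yellow':(294,252),'red':(307,244)}}[cam]
    for k,(u,v) in c.items():
        w=W[v-9:v+10,u-9:u+10].reshape(-1,3); s=w[(w[:,2]>.0315)&(w[:,2]<.045)]
        s2=w[(w[:,2]>.022)&(w[:,2]<.045)]
        print(cam,k,len(s),np.nanmean(s,0).round(4),'bbox mid',(((s.min(0)+s.max(0))/2).round(4)) if len(s) else'', np.ptp(s,0).round(3),'collar',((s2.min(0)+s2.max(0))/2).round(4))
    for nm,box in(('near',{'top':(345,235,395,280),'side':(335,170,380,230)}[cam]),('far',{'top':(415,150,460,195),'side':(300,125,345,190)}[cam])):
        u0,v0,u1,v1=box; w=W[v0:v1,u0:u1].reshape(-1,3);h=hsv[v0:v1,u0:u1].reshape(-1,3)
        o=(h[:,0]>4)&(h[:,0]<20)&(h[:,1]>140)&(h[:,2]>70)&(w[:,2]>.03)
        q=w[o]; print(cam,nm,'orange',o.sum(),'z',np.nanpercentile(q[:,2],[1,50,99]).round(4),'min',np.nanpercentile(q,3,0).round(4),'max',np.nanpercentile(q,97,0).round(4))
        for z0 in np.arange(0,.26,.01):
            s=w[(w[:,2]>z0)&(w[:,2]<=z0+.01)]
            if len(s)>3 and z0>.01: print('  z%.2f'%z0,len(s),s.min(0)[:2].round(3),s.max(0)[:2].round(3),np.ptp(s@np.linalg.qr(np.c_[imaging.camera_params(cam)['R'][0]])[0]).round(3))
E
```

```text
top blue 56 [0.5291 0.0659 0.0362] bbox mid [0.5289 0.0661 0.0374] [0.03  0.027 0.012] collar [0.5271 0.0629 0.0326]
top white 58 [0.5162 0.0127 0.0353] bbox mid [0.5154 0.0131 0.0372] [0.027 0.027 0.011] collar [0.5152 0.0097 0.0325]
top yellow 69 [ 0.5047 -0.0407  0.0354] bbox mid [ 0.5047 -0.0393  0.0372] [0.029 0.032 0.011] collar [ 0.5029 -0.0434  0.0324]
top red 70 [ 0.4925 -0.095   0.0356] bbox mid [ 0.4954 -0.0947  0.0376] [0.03  0.032 0.012] collar [ 0.4922 -0.0919  0.0328]
top near orange 101 z [0.086  0.1485 0.1553] min [ 0.442  -0.3461  0.0905] max [ 0.4642 -0.3217  0.1543]
  z0.02 142 [ 0.396 -0.418] [ 0.525 -0.306] 0.112
  z0.03 14 [ 0.424 -0.329] [ 0.474 -0.306] 0.023
  z0.04 7 [ 0.427 -0.322] [ 0.467 -0.306] 0.016
  z0.05 20 [ 0.423 -0.333] [ 0.471 -0.306] 0.027
  z0.06 14 [ 0.422 -0.341] [ 0.476 -0.307] 0.034
  z0.07 47 [ 0.424 -0.367] [ 0.483 -0.305] 0.062
  z0.08 204 [ 0.424 -0.367] [ 0.483 -0.307] 0.06
  z0.09 35 [ 0.429 -0.355] [ 0.479 -0.311] 0.044
  z0.10 7 [ 0.441 -0.332] [ 0.458 -0.321] 0.011
  z0.11 7 [ 0.441 -0.334] [ 0.463 -0.323] 0.012
  z0.12 8 [ 0.442 -
[... 2687 characters left out ...]
.496] 0.206
  z0.06 200 [ 0.665 -0.935] [ 0.948 -0.506] 0.209
  z0.07 204 [ 0.668 -0.94 ] [ 0.945 -0.505] 0.208
  z0.08 198 [ 0.666 -0.945] [ 0.949 -0.507] 0.209
  z0.09 141 [ 0.647 -0.892] [ 0.948 -0.485] 0.147
  z0.10 156 [ 0.642 -0.785] [ 0.943 -0.477] 0.106
  z0.11 38 [ 0.648 -0.72 ] [ 0.864 -0.496] 0.088
  z0.12 25 [ 0.661 -0.518] [ 0.69  -0.498] 0.03
  z0.13 23 [ 0.663 -0.525] [ 0.691 -0.492] 0.034
  z0.14 24 [ 0.659 -0.526] [ 0.691 -0.498] 0.033
  z0.15 20 [ 0.659 -0.522] [ 0.689 -0.495] 0.033
  z0.16 25 [ 0.658 -0.525] [ 0.691 -0.491] 0.034
  z0.17 24 [ 0.66  -0.518] [ 0.691 -0.493] 0.03
  z0.18 28 [ 0.662 -0.514] [ 0.696 -0.492] 0.029
  z0.19 27 [ 0.663 -0.527] [ 0.694 -0.493] 0.029
```

Run:
```python
from m import *
from scipy.spatial.transform import Rotation as Ro
from scipy.optimize import least_squares
s=ctrl.state(); R=Ro.from_rotvec(s['tcp_rot']).as_matrix(); print(R.round(3))
for cam,f in(('top','t0'),('side','s0')):
    p,d=load(f);W=cloud(cam,d).reshape(-1,3)
    n=W[np.hypot(W[:,0]-.453,W[:,1]+.333)<.05]
    for z0,z1,r in((.095,.144,.013),(.02,.074,.031)):
        q=n[(n[:,2]>z0)&(n[:,2]<z1)]; 
        g=least_squares(lambda c:np.hypot(q[:,0]-c[0],q[:,1]-c[1])-r,[.45,-.33],loss='soft_l1',f_scale=.002); print(cam,r,len(q),g.x.round(4))
    for zz in((.146,.158),(.075,.095)):
        q=n[(n[:,2]>zz[0])&(n[:,2]<zz[1])]; print(cam,zz,np.median(q[:,2]).round(4),((q.min(0)+q.max(0))/2).round(4))
for t in([.451,-.331,.119],):
    print(R.T@(np.array(t)-s['eef_pos'])*100)
```

```text
[[-0.     0.267 -0.964]
 [ 0.001 -0.964 -0.267]
 [-1.    -0.001 -0.   ]]
top 0.013 35 [ 0.4545 -0.3348]
top 0.031 82 [ 0.4539 -0.3372]
top (0.146, 0.158) 0.1506 [ 0.4537 -0.334   0.1519]
top (0.075, 0.095) 0.0859 [ 0.4533 -0.3362  0.0855]
side 0.013 114 [ 0.4535 -0.3328]
side 0.031 265 [ 0.4513 -0.3359]
side (0.146, 0.158) 0.1499 [ 0.4534 -0.3313  0.1513]
side (0.075, 0.095) 0.0852 [ 0.449  -0.3299  0.085 ]
[ 12.13113128 -11.03493492 -34.63867251]
```

>>> move_arm:
  moves:
    - [-1,[0,-1.07,-3.48],[0,0,0]]
    - [-1,[0,-1.07,-3.48],[0,0,0]]
    - [-1,[0,-1.07,-3.48],[0,0,0]]
    - [-1,[0,-1.07,-3.48],[0,0,0]]
    - [-1,[0,-1.07,-3.48],[0,0,0]]
  force: 25

```text
t: 0.6
eef_pos: [0.3011, -0.4311, 0.2404]
tcp_rot: [2.077, 0.282, -2.078]
wrist_force: [-0.2, 0.3, -0.3]
gripper_width: 0.0932
```

>>> move_arm:
  moves:
    - [-1,[0,-1.07,-3.48],[0,0,0]]
    - [-1,[0,-1.07,-3.48],[0,0,0]]
    - [-1,[0,-1.07,-3.48],[0,0,0]]
    - [-1,[0,-1.07,-3.48],[0,0,0]]
    - [-1,[0,-1.07,-3.48],[0,0,0]]

```text
t: 1.1
eef_pos: [0.4546, -0.3331, 0.2404]
tcp_rot: [2.077, 0.282, -2.078]
wrist_force: [0.3, -0.6, 0.8]
gripper_width: 0.093
```

>>> move_arm:
  moves:
    - [-1,[1,0,0],[0,0,0]]
    - [-1,[1,0,0],[0,0,0]]
    - [-1,[0,0,0],[0,0,0]]
    - [-1,[0,0,0],[0,0,0]]

```text
t: 1.5
eef_pos: [0.4527, -0.3347, 0.2204]
tcp_rot: [2.077, 0.281, -2.079]
wrist_force: [-0.1, 0.6, -0.4]
gripper_width: 0.0929
```

Run:
```python
from h import *
snap('top','t1');b,_=snap('side','s1'); print(ctrl.state()['eef_pos'],ctrl.state()['tcp_rot'])
a=cv2.imread('pics/t1.png')[170:310,290:450]; b=cv2.imread('pics/s1.png')[110:250,290:450]
cv2.imwrite('pics/c1.png',cv2.resize(np.hstack([a,b]),(800,350)))
```

```text
[ 0.45302874 -0.33483147  0.22095861] [ 2.07797148  0.28042192 -2.07752184]
```

View pics/c1.png

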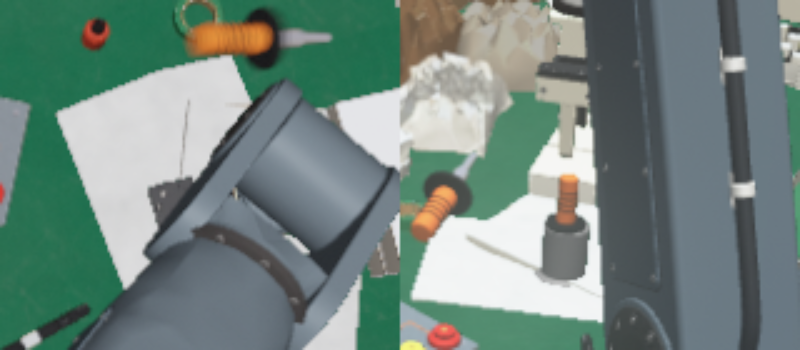

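The larger look-alike probe, which had been standing free on its tip, has toppled and now lies about 20 cm beyond the stand. My arm path was nowhere near it. In the side view the finger is above the small handle. I'll check whether the fallen probe is still moving while I descend.

>>> move_arm:
  moves:
    - [-1,[2,-0.1,-0.1],[0,0,0]]
    - [-1,[2,0,0],[0,0,0]]
    - [-1,[2,0,0],[0,0,0]]
    - [-1,[2,0,0],[0,0,0]]
    - [-1,[2,0,0],[0,0,0]]

```text
t: 2.1
eef_pos: [0.454, -0.3335, 0.1204]
tcp_rot: [2.078, 0.28, -2.077]
wrist_force: [-0.1, -0.1, -0.3]
gripper_width: 0.0929
```

Run:
```python
from h import *
snap('top','t2');b,_=snap('side','s2'); print(ctrl.state()['eef_pos'],ctrl.state()['wrist_force'])
a=cv2.imread('pics/t2.png')[130:310,260:460]; b=cv2.imread('pics/s2.png')[90:270,260:460]
cv2.imwrite('pics/c2.png',cv2.resize(np.hstack([a,b]),(800,360)))
```

```text
[ 0.45304677 -0.3325917   0.11889127] [ 0.10301241  0.64164908 -0.21322351]
```

View pics/c2.png

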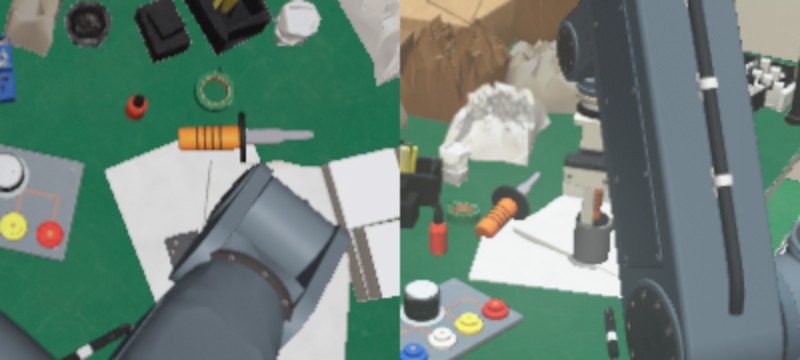

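The fallen look-alike has come to rest clear of the work, and the fingers straddle the small handle. Closing now.

>>> move_arm:
  moves:
    - [1,[0,0,0],[0,0,0]]
    - [1,[0,0,0],[0,0,0]]
    - [1,[0,0,0],[0,0,0]]
    - [1,[0,0,0],[0,0,0]]
    - [1,[0,0,0],[0,0,0]]
  force: 30

```text
t: 2.7
eef_pos: [0.4543, -0.3331, 0.1211]
tcp_rot: [2.077, 0.281, -2.076]
wrist_force: [1.2, -1.3, 0.1]
gripper_width: 0.0575
```

>>> move_arm:
  moves:
    - [1,[0,0,0],[0,0,0]]
    - [1,[0,0,0],[0,0,0]]
    - [1,[0,0,0],[0,0,0]]

```text
t: 3.0
eef_pos: [0.4542, -0.333, 0.1206]
tcp_rot: [2.077, 0.282, -2.077]
wrist_force: [-0.4, -0.2, -0.1]
gripper_width: 0.0333
```

>>> move_arm:
  moves:
    - [1,[0,0,0],[0,0,0]]
    - [1,[0,0,0],[0,0,0]]
    - [1,[0,0,0],[0,0,0]]
    - [1,[0,0,0],[0,0,0]]

```text
t: 3.4
eef_pos: [0.4542, -0.333, 0.1206]
tcp_rot: [2.077, 0.282, -2.077]
wrist_force: [0.3, 0.4, -0.7]
gripper_width: 0.0255
```

Run:
```python
from h import *
for i in range(3):
    imaging.snapshot('top'); s=ctrl.state(); print(s['eef_pos'],s['wrist_force'],s['gripper_width'])
```

```text
[ 0.45420189 -0.33298004  0.12062445] [ 0.06599125  0.29651043 -0.65309383] 0.025247285816256706
[ 0.45422002 -0.33298061  0.12062006] [ 0.42610106 -0.27401855  0.07851282] 0.025519610312908378
[ 0.45420231 -0.33296066  0.12059611] [-0.00665121 -0.55871547  0.03313631] 0.02567028472986992
```

Gripped: the opening is 25.5 mm on a 26 mm handle. Lifting straight up and looking.

>>> move_arm:
  moves:
    - [1,[-1,0,0],[0,0,0]]
    - [1,[-3,0,0],[0,0,0]]
    - [1,[-3,0,0],[0,0,0]]
    - [1,[-3,0,0],[0,0,0]]
    - [1,[-2,0,0],[0,0,0]]

```text
t: 4.05
eef_pos: [0.4545, -0.3332, 0.2435]
tcp_rot: [2.078, 0.28, -2.075]
wrist_force: [-0.2, -0.7, -0.9]
gripper_width: 0.0257
```

>>> move_arm:
  moves:
    - [1,[0,0,0],[0,0,0]]
    - [1,[0,0,0],[0,0,0]]
    - [1,[0,0,0],[0,0,0]]

```text
t: 4.35
eef_pos: [0.4537, -0.3325, 0.2393]
tcp_rot: [2.076, 0.284, -2.079]
wrist_force: [-1.4, -0.1, -1.6]
gripper_width: 0.0257
```

Run:
```python
from h import *
snap('side','s3'); s=ctrl.state(); print(s['eef_pos'],s['wrist_force'],s['gripper_width'])
b=cv2.imread('pics/s3.png')[90:270,260:460]
cv2.imwrite('pics/c3.png',cv2.resize(b,(600,540),interpolation=cv2.INTER_CUBIC))
```

```text
[ 0.45376803 -0.33259512  0.23931307] [-0.61323739 -0.21055592 -1.42550496] 0.02606526058925259
```

View pics/c3.png

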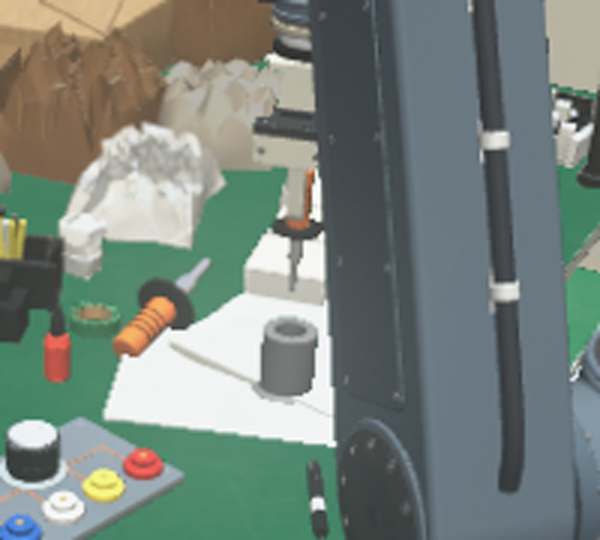

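The probe hangs upright and the empty stand is visible. Moving to above red.

>>> move_arm:
  moves:
    - [1,[0,-4.0,-1.8],[0,0,0]]
    - [1,[0,-4.0,-1.8],[0,0,0]]
    - [1,[0,-4.0,-1.8],[0,0,0]]
    - [1,[0,-4.0,-1.8],[0,0,0]]
    - [1,[0,-4.0,-1.8],[0,0,0]]

```text
t: 4.9
eef_pos: [0.4873, -0.1144, 0.2397]
tcp_rot: [2.076, 0.282, -2.079]
wrist_force: [0.7, 0.4, -1.2]
gripper_width: 0.0257
```

>>> move_arm:
  moves:
    - [1,[1,-2.2,-0.9],[0,0,0]]
    - [1,[2,0,0],[0,0,0]]
    - [1,[2,0,0],[0,0,0]]
    - [1,[0,0,0],[0,0,0]]
    - [1,[0,0,0],[0,0,0]]

```text
t: 5.4
eef_pos: [0.4903, -0.0926, 0.1905]
tcp_rot: [2.076, 0.282, -2.079]
wrist_force: [-0.7, -0.5, 0.0]
gripper_width: 0.0256
```

Run:
```python
from m import *
snap('side','s4');snap('top','t4'); s=ctrl.state(); print(s['eef_pos'],s['tcp_rot'],s['wrist_force'],s['gripper_width'])
b=cv2.imread('pics/s4.png')[130:290,200:400];a=cv2.imread('pics/t4.png')[160:320,190:390]
cv2.imwrite('pics/c4.png',cv2.resize(np.hstack([b,a]),(800,320),interpolation=cv2.INTER_CUBIC))
```

```text
[ 0.49080491 -0.09286776  0.19134622] [ 2.07808102  0.28125941 -2.07637273] [ 0.29574512  0.0926142  -0.43890967] 0.025708466815734615
```

View pics/c4.png

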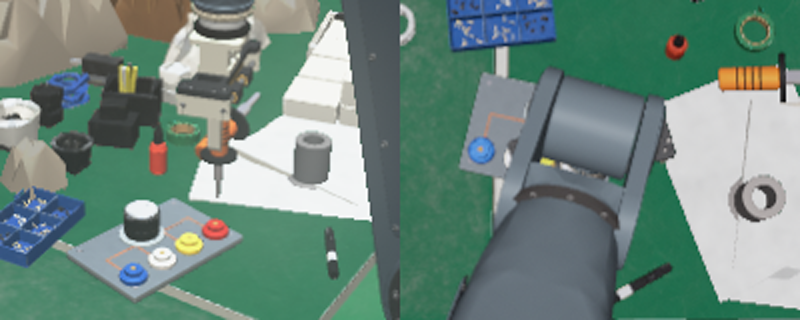

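Side crop: the tip is at about (309,227), just above red at about (307,243). The stand is clear in both views. I'll compare tip and contact in the same camera and fit the stand mouth.

Run:
```python
from m import *
def ray(cam,u,v,z):
    c=imaging.camera_params(cam);K=np.array([[c['fx'],0,c['cx']],[0,c['fy'],c['cy']],[0,0,1]])
    x=cv2.undistortPoints(np.array([[[u,v]]],float),K,np.array(c['dist_coeffs'])).ravel()
    R=np.array(c['R']);o=-R.T@c['t'];d=R.T@np.r_[x,1]; return o+d*(z-o[2])/d[2]
p,d=load('s4');W=cloud('side',d)
# shaft: points above z .05 near TCP
w=W[190:232,295:325]; m=(w[...,2]>.06)&(w[...,2]<.2)&(np.hypot(w[...,0]-.49,w[...,1]+.09)<.05)
for v in range(0,42,2):
    u=np.where(m[v])[0]
    if len(u): q=w[v][m[v]]; print(190+v,295+u.min(),295+u.max(),q.mean(0).round(4))
# red top by ellipse of plunger & collar
for cam,f in(('side','s0'),('top','t0')):
    p,d=load(f);h=cv2.cvtColor(p,cv2.COLOR_RGB2HSV);Wc=cloud(cam,d)
    for k,(c,lo,hi) in {'red':({'side':(307,244),'top':(285,246)}[cam],None,(8,172)),'blue':({'side':(266,267),'top':(231,235)}[cam],(100,120),None)}.items():
        H=h[...,0].astype(int); mk=((H<8)|(H>172)) if k=='red' else (H>100)&(H<122)
        mk&=h[...,1]>150; yy,xx=np.mgrid[:420,:560]; mk&=(abs(xx-c[0])<16)&(abs(yy-c[1])<13)
        u,v=xx[mk],yy[mk]; P=((u.min()+u.max())/2,(v.min()+v.max())/2)
        print(cam,k,mk.sum(),P,u.min(),u.max(),v.min(),v.max(),'bbox-mid at z.030',ray(cam,*P,.030).round(4))
# stand
for cam,f in(('side','s4'),('top','t4'),('side','s3')):
    p,d=load(f);Wc=cloud(cam,d).reshape(-1,3)
    n=Wc[(np.hypot(Wc[:,0]-.453,Wc[:,1]+.334)<.045)]; r=n[(n[:,2]>.0755)&(n[:,2]<.09)]
    q=n[(n[:,2]>.02)&(n[:,2]<.074)&(np.hypot(n[:,0]-.453,n[:,1]+.334)>.024)]
    from scipy.optimize import least_squares
    g=least_squares(lambda c:np.hypot(q[:,0]-c[0],q[:,1]-c[1])-.031,[.45,-.33],loss='soft_l1',f_scale=.002).x
    print(f,'rim',len(r),np.median(r[:,2]).round(4),((r.min(0)+r.max(0))/2).round(4),np.ptp(r,0).round(3),'wall',len(q),g.round(4))
```

```text
194 312 314 [ 0.4772 -0.0934  0.197 ]
196 311 314 [ 0.4754 -0.0877  0.1937]
198 304 314 [ 0.4788 -0.0746  0.1922]
200 304 314 [ 0.4785 -0.0745  0.186 ]
202 304 314 [ 0.4784 -0.0746  0.1797]
204 301 317 [ 0.4853 -0.0871  0.1655]
206 300 318 [ 0.4858 -0.0884  0.1583]
208 301 318 [ 0.48   -0.0814  0.1569]
210 302 317 [ 0.4749 -0.0729  0.1561]
212 308 311 [ 0.4732 -0.0704  0.1513]
214 307 311 [ 0.4852 -0.089   0.1321]
216 307 311 [ 0.4846 -0.0884  0.126 ]
218 307 311 [ 0.4832 -0.0864  0.1208]
220 308 310 [ 0.4855 -0.0909  0.1111]
222 309 310 [ 0.4834 -0.0906  0.1052]
224 308 310 [ 0.4853 -0.0915  0.0974]
226 308 310 [ 0.4845 -0.0905  0.0914]
228 308 309 [ 0.4871 -0.0925  0.0827]
side red 61 (np.float64(307.5), np.float64(244.0)) 302 313 240 248 bbox-mid at z.030 [ 0.4857 -0.0877  0.03  ]
side blue 94 (np.float64(266.0), np.float64(267.0)) 260 272 262 272 bbox-mid at z.030 [0.5217 0.0743 0.03  ]
top red 115 (np.float64(284.5), np.float64(246.5)) 279 290 241 252 bbox-mid at z.030 [ 0.4914 -0.0947  0.03  ]
top blue 84 (np.float64(230.5), np.float64(234.5)) 225 236 229 240 bbox-mid at z.030 [0.5277 0.0635 0.03  ]
s4 rim 127 0.0803 [ 0.4517 -0.3361  0.08  ] [0.062 0.07  0.008] wall 254 [ 0.4512 -0.3362]
t4 rim 270 0.081 [ 0.4533 -0.3366  0.0819] [0.059 0.06  0.013] wall 77 [ 0.4531 -0.3375]
s3 rim 127 0.0801 [ 0.45   -0.3317  0.0805] [0.06  0.065 0.01 ] wall 258 [ 0.451  -0.3359]
```

Tip and red agree within a few mm in both cameras, and the plunger radius is 13 mm. I'll shift 2 mm toward the mean estimate and descend to just above the contact.

>>> move_arm:
  moves:
    - [1,[1.5,-0.2,0],[0,0,0]]
    - [1,[1.5,0,0],[0,0,0]]
    - [1,[0.9,0,0],[0,0,0]]
    - [1,[0,0,0],[0,0,0]]

```text
t: 5.9
eef_pos: [0.4896, -0.0907, 0.1512]
tcp_rot: [2.076, 0.282, -2.079]
wrist_force: [0.1, 0.4, -0.9]
gripper_width: 0.0255
```

Run:
```python
from h import *
snap('side','s5'); s=ctrl.state(); print(s['eef_pos'],s['tcp_rot'],s['wrist_force'],s['gripper_width'])
b=cv2.imread('pics/s5.png')[180:280,240:340]
cv2.imwrite('pics/c5.png',cv2.resize(b,(600,600),interpolation=cv2.INTER_CUBIC))
```

```text
[ 0.49001465 -0.09082366  0.15188326] [ 2.07724478  0.28177155 -2.07740962] [ 0.37170158 -0.50617527 -0.32014091] 0.025447707789995146
```

View pics/c5.png

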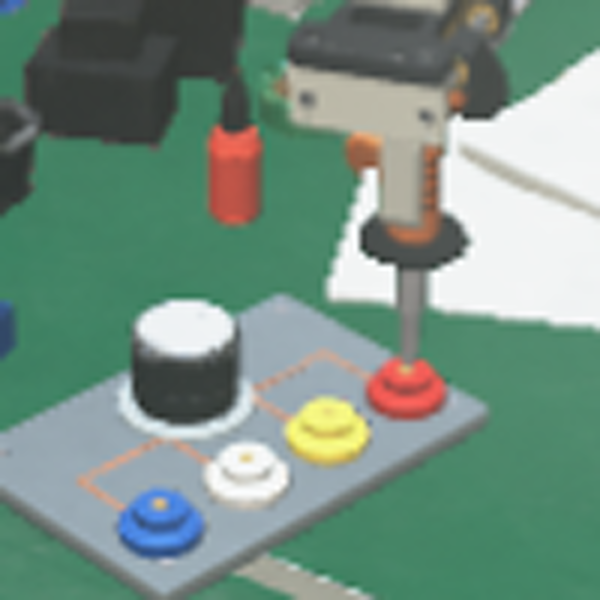

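Side crop: the tip is at (407,362), right over red's centre dot at (407,370). Pressing about 3 mm.

>>> move_arm:
  moves:
    - [1,[0.9,0,0],[0,0,0]]
    - [1,[0,0,0],[0,0,0]]
    - [1,[0,0,0],[0,0,0]]
    - [1,[0,0,0],[0,0,0]]

```text
t: 6.35
eef_pos: [0.4904, -0.0908, 0.1431]
tcp_rot: [2.078, 0.281, -2.076]
wrist_force: [1.6, -0.8, 1.2]
gripper_width: 0.0258
```

>>> move_arm:
  moves:
    - [1,[0.1,0,0],[0,0,0]]
    - [1,[0,0,0],[0,0,0]]

```text
t: 6.55
eef_pos: [0.4903, -0.0908, 0.1419]
tcp_rot: [2.078, 0.281, -2.076]
wrist_force: [2.0, -1.0, 3.1]
gripper_width: 0.0255
```

Run:
```python
from h import *
b,_=snap('side','s6'); s=ctrl.state(); print(s['eef_pos'],s['wrist_force'],s['gripper_width'])
```

```text
[ 0.49024278 -0.09080903  0.14186945] [ 1.23349627 -0.62511476  3.53254043] 0.02576782613140334
```

>>> move_arm:
  moves:
    - [1,[-3,0,0],[0,0,0]]
    - [1,[-3,0,0],[0,0,0]]
    - [1,[0,0,0],[0,0,0]]
    - [1,[0,0,0],[0,0,0]]

```text
t: 7.0
eef_pos: [0.4895, -0.0905, 0.2013]
tcp_rot: [2.077, 0.282, -2.078]
wrist_force: [-0.5, -1.1, -1.2]
gripper_width: 0.0261
```

Red was pressed with about 4 N for about 0.6 s. Moving on to blue at height.

>>> move_arm:
  moves:
    - [1,[0,-3.6,-2.0],[0,0,0]]
    - [1,[0,-3.6,-2.0],[0,0,0]]
    - [1,[0,-3.6,-2.0],[0,0,0]]
    - [1,[0,-3.6,-1.9],[0,0,0]]
    - [1,[0,0,0],[0,0,0]]

```text
t: 7.5
eef_pos: [0.5272, 0.0728, 0.1999]
tcp_rot: [2.073, 0.287, -2.078]
wrist_force: [-0.1, -1.1, -1.2]
gripper_width: 0.0257
```

>>> move_arm:
  moves:
    - [1,[2,0,0],[0,0,0]]
    - [1,[2,0,0],[0,0,0]]
    - [1,[1,0,0],[0,0,0]]
    - [1,[0,0,0],[0,0,0]]

```text
t: 7.9
eef_pos: [0.5264, 0.0687, 0.1497]
tcp_rot: [2.073, 0.282, -2.082]
wrist_force: [-0.4, -0.2, -1.0]
gripper_width: 0.0257
```

Run:
```python
from h import *
snap('side','s7'); s=ctrl.state(); print(s['eef_pos'],s['tcp_rot'],s['wrist_force'],s['gripper_width'])
b=cv2.imread('pics/s7.png')[200:300,220:320]
cv2.imwrite('pics/c7.png',cv2.resize(b,(600,600),interpolation=cv2.INTER_CUBIC))
```

```text
[0.52719116 0.06875342 0.15094672] [ 2.0754096   0.28167337 -2.07963596] [ 0.48007336 -0.87643426 -0.93789142] 0.02555742782321735
```

View pics/c7.png

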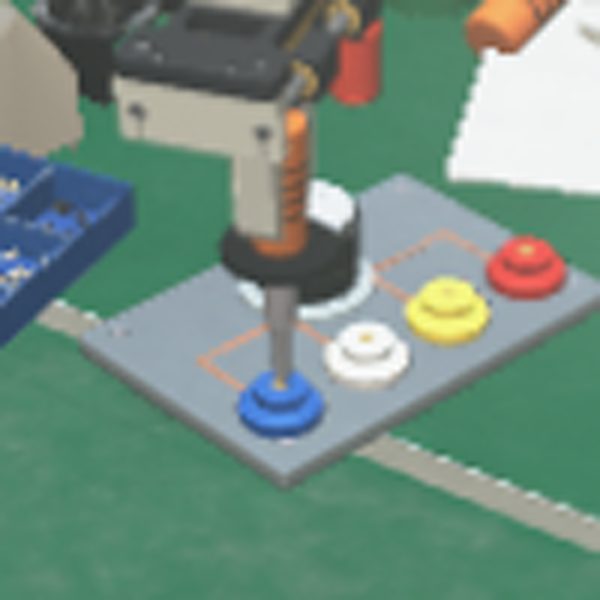

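Side crop: the tip is at (282,381) on blue's centre dot, clear of white. Pressing.

>>> move_arm:
  moves:
    - [1,[0.9,0,0],[0,0,0]]
    - [1,[0,0,0],[0,0,0]]
    - [1,[0,0,0],[0,0,0]]
    - [1,[0,0,0],[0,0,0]]

```text
t: 8.35
eef_pos: [0.528, 0.0691, 0.1432]
tcp_rot: [2.078, 0.282, -2.076]
wrist_force: [0.9, -0.8, 0.6]
gripper_width: 0.0256
```

Run:
```python
from h import *
snap('side','s8'); s=ctrl.state(); print(s['eef_pos'],s['wrist_force'],s['gripper_width'])
```

```text
[0.52804854 0.06907856 0.14315782] [ 0.47755288 -0.83242652  2.53188922] 0.02558535247476988
```

>>> move_arm:
  moves:
    - [1,[0.1,0,0],[0,0,0]]
    - [1,[0,0,0],[0,0,0]]
    - [1,[0,0,0],[0,0,0]]

```text
t: 8.7
eef_pos: [0.5279, 0.0691, 0.1418]
tcp_rot: [2.078, 0.282, -2.076]
wrist_force: [1.8, -0.5, 2.9]
gripper_width: 0.0256
```

>>> move_arm:
  moves:
    - [1,[-3,0,0],[0,0,0]]
    - [1,[-3,0,0],[0,0,0]]
    - [1,[-3,0,0],[0,0,0]]
    - [1,[-1,0,0],[0,0,0]]
    - [1,[0,0,0],[0,0,0]]

```text
t: 9.2
eef_pos: [0.5277, 0.0692, 0.242]
tcp_rot: [2.078, 0.282, -2.076]
wrist_force: [0.1, -0.4, -1.4]
gripper_width: 0.0257
```

Run:
```python
from h import *
s=ctrl.state(); print(s['eef_pos'],s['tcp_rot'],s['wrist_force'],s['gripper_width'])
```

```text
[0.52774011 0.0692493  0.24200387] [ 2.07822633  0.28203748 -2.07616283] [ 0.08779567 -0.37124651 -1.35731135] 0.025676972710273218
```

Blue was pressed with about 3–4 N for about 0.7 s. Returning to above the stand.

>>> move_arm:
  moves:
    - [1,[0,3.69,1.79],[0,0,0]]
    - [1,[0,3.69,1.79],[0,0,0]]
    - [1,[0,3.69,1.79],[0,0,0]]
    - [1,[0,3.69,1.79],[0,0,0]]
    - [1,[0,3.69,1.79],[0,0,0]]

```text
t: 9.7
eef_pos: [0.4893, -0.1337, 0.2396]
tcp_rot: [2.075, 0.284, -2.081]
wrist_force: [0.7, 0.5, -1.2]
gripper_width: 0.0258
```

>>> move_arm:
  moves:
    - [1,[0,3.69,1.79],[0,0,0]]
    - [1,[0,3.69,1.79],[0,0,0]]
    - [1,[0,3.69,1.79],[0,0,0]]
    - [1,[0,3.69,1.79],[0,0,0]]
    - [1,[0,3.69,1.79],[0,0,0]]

```text
t: 10.2
eef_pos: [0.4523, -0.3353, 0.2393]
tcp_rot: [2.076, 0.285, -2.081]
wrist_force: [0.6, 0.5, -0.6]
gripper_width: 0.0253
```

>>> move_arm:
  moves:
    - [1,[2,0,0],[0,0,0]]
    - [1,[0.5,0,0],[0,0,0]]
    - [1,[0,0,0],[0,0,0]]
    - [1,[0,0,0],[0,0,0]]

```text
t: 10.6
eef_pos: [0.4537, -0.3334, 0.2165]
tcp_rot: [2.076, 0.284, -2.077]
wrist_force: [0.1, -0.0, -1.5]
gripper_width: 0.0259
```

Run:
```python
from h import *
snap('side','s9'); s=ctrl.state(); print(s['eef_pos'],s['tcp_rot'],s['wrist_force'],s['gripper_width'])
b=cv2.imread('pics/s9.png')[140:240,300:400]
cv2.imwrite('pics/c9.png',cv2.resize(b,(600,600),interpolation=cv2.INTER_CUBIC))
```

```text
[ 0.45388245 -0.33358162  0.21689314] [ 2.07669927  0.28292971 -2.07639621] [ 0.39758239 -0.18879752 -0.73423253] 0.025682117316656546
```

View pics/c9.png

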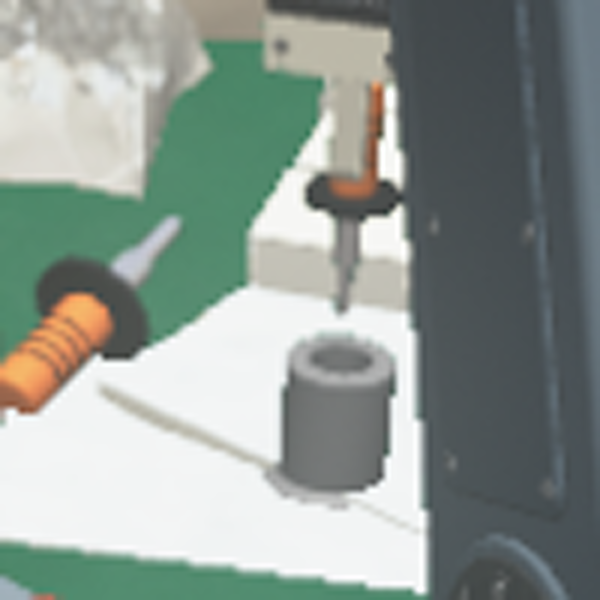

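Tip (343,313) lines up with the mouth centre (342,361), allowing for the 26 mm height difference. Lowering.

>>> move_arm:
  moves:
    - [1,[2,0,0],[0,0,0]]
    - [1,[2,0,0],[0,0,0]]
    - [1,[2,0,0],[0,0,0]]
    - [1,[1,0,0],[0,0,0]]
    - [1,[0,0,0],[0,0,0]]

```text
t: 11.15
eef_pos: [0.4534, -0.3336, 0.146]
tcp_rot: [2.076, 0.284, -2.078]
wrist_force: [-0.3, 0.1, -1.3]
gripper_width: 0.0255
```

>>> move_arm:
  moves:
    - [1,[1,0,0],[0,0,0]]
    - [1,[1,0,0],[0,0,0]]
    - [1,[0.3,0,0],[0,0,0]]
    - [1,[0,0,0],[0,0,0]]

```text
t: 11.55
eef_pos: [0.4533, -0.3341, 0.1232]
tcp_rot: [2.077, 0.283, -2.078]
wrist_force: [0.1, 0.3, -1.3]
gripper_width: 0.0255
```

>>> move_arm:
  moves:
    - [1,[0.15,0,0],[0,0,0]]
    - [1,[0.1,0,0],[0,0,0]]
    - [1,[0,0,0],[0,0,0]]

```text
t: 11.85
eef_pos: [0.4535, -0.3342, 0.1212]
tcp_rot: [2.077, 0.282, -2.077]
wrist_force: [-0.2, -0.3, -1.1]
gripper_width: 0.0253
```

>>> move_arm:
  moves:
    - [1,[0.05,0,0],[0,0,0]]
    - [1,[0,0,0],[0,0,0]]

```text
t: 12.05
eef_pos: [0.4535, -0.3342, 0.1207]
tcp_rot: [2.077, 0.282, -2.077]
wrist_force: [-0.0, 0.9, -1.5]
gripper_width: 0.0254
```

>>> move_arm:
  moves:
    - [1,[0.1,0,0],[0,0,0]]
    - [1,[0,0,0],[0,0,0]]

```text
t: 12.25
eef_pos: [0.4536, -0.3342, 0.1206]
tcp_rot: [2.077, 0.282, -2.077]
wrist_force: [-3.2, 1.6, 9.3]
gripper_width: 0.0255
```

>>> move_arm:
  moves:
    - [1,[0.1,0,0],[0,0,0]]
    - [1,[0,0,0],[0,0,0]]

```text
t: 12.45
eef_pos: [0.4536, -0.3343, 0.1206]
tcp_rot: [2.077, 0.281, -2.077]
wrist_force: [-6.8, 5.8, 21.4]
gripper_width: 0.0254
```

Seated at the same height as at pickup (0.1206 m), with a firm stop. Relieving the push, then opening.

>>> move_arm:
  moves:
    - [1,[-0.15,0,0],[0,0,0]]
    - [1,[0,0,0],[0,0,0]]
    - [0.2,[0,0,0],[0,0,0]]
    - [0,[0,0,0],[0,0,0]]
    - [-1,[0,0,0],[0,0,0]]

```text
t: 12.95
eef_pos: [0.4535, -0.3342, 0.1199]
tcp_rot: [2.077, 0.282, -2.078]
wrist_force: [-0.1, -0.3, -0.3]
gripper_width: 0.0452
```

>>> move_arm:
  moves:
    - [-1,[0,0,0],[0,0,0]]
    - [-1,[0,0,0],[0,0,0]]
    - [-1,[0,0,0],[0,0,0]]
    - [-1,[0,0,0],[0,0,0]]
    - [-1,[0,0,0],[0,0,0]]

```text
t: 13.45
eef_pos: [0.4535, -0.3342, 0.1201]
tcp_rot: [2.077, 0.282, -2.077]
wrist_force: [-0.8, -0.5, 0.0]
gripper_width: 0.0851
```

Rising, then moving aside toward the start side so the cameras can see.

>>> move_arm:
  moves:
    - [-1,[1e-09,0,0],[0,0,0]]
    - [-1,[-2,0,0],[0,0,0]]
    - [-1,[-3,0,0],[0,0,0]]
    - [-1,[-4,0,0],[0,0,0]]
    - [-1,[-4,0,0],[0,0,0]]

```text
t: 13.95
eef_pos: [0.4532, -0.334, 0.2514]
tcp_rot: [2.077, 0.283, -2.078]
wrist_force: [-0.2, 0.4, -0.1]
gripper_width: 0.093
```

>>> move_arm:
  moves:
    - [-1,[0,1,3.5],[0,0,0]]
    - [-1,[0,1,3.5],[0,0,0]]
    - [-1,[0,1,3.5],[0,0,0]]
    - [-1,[0,1,3.5],[0,0,0]]
    - [-1,[0,1,3.5],[0,0,0]]

```text
t: 14.45
eef_pos: [0.2969, -0.4296, 0.2503]
tcp_rot: [2.077, 0.282, -2.077]
wrist_force: [-0.0, 0.1, -0.2]
gripper_width: 0.0928
```

>>> move_arm:
  moves:
    - [-1,[0,1,3.5],[0,0,0]]
    - [-1,[0,1,3.5],[0,0,0]]
    - [-1,[0,1,3.5],[0,0,0]]
    - [-1,[0,0,0],[0,0,0]]
    - [-1,[0,0,0],[0,0,0]]

```text
t: 14.95
eef_pos: [0.2045, -0.486, 0.2501]
tcp_rot: [2.078, 0.281, -2.078]
wrist_force: [0.3, 0.4, 0.2]
gripper_width: 0.0931
```

Run:
```python
from m import *
p,d=snap('top','t10');p2,d2=snap('side','s10'); s=ctrl.state(); print(s['t'],s['eef_pos'],s['wrist_force'],s['gripper_width'])
b=cv2.imread('pics/s10.png')[140:290,240:400];a=cv2.imread('pics/t10.png')[160:310,250:410]
cv2.imwrite('pics/c10.png',cv2.resize(np.hstack([b,a]),(800,375),interpolation=cv2.INTER_CUBIC))
for cam,dd in(('top',d),('side',d2)):
    W=cloud(cam,dd).reshape(-1,3); n=W[np.hypot(W[:,0]-.453,W[:,1]+.334)<.04]
    for lo,hi in((.146,.16),(.083,.092)):
        q=n[(n[:,2]>lo)&(n[:,2]<hi)]; print(cam,len(q),np.median(q,0).round(4))
```

```text
15.05 [ 0.20558447 -0.48550423  0.25010511] [-0.29854606 -0.01219179 -0.24538729] 0.09259881192766743
top 69 [ 0.4535 -0.3346  0.1509]
top 177 [ 0.4513 -0.326   0.0869]
side 29 [ 0.4502 -0.3311  0.1499]
side 83 [ 0.4464 -0.3237  0.0869]
```

View pics/c10.png

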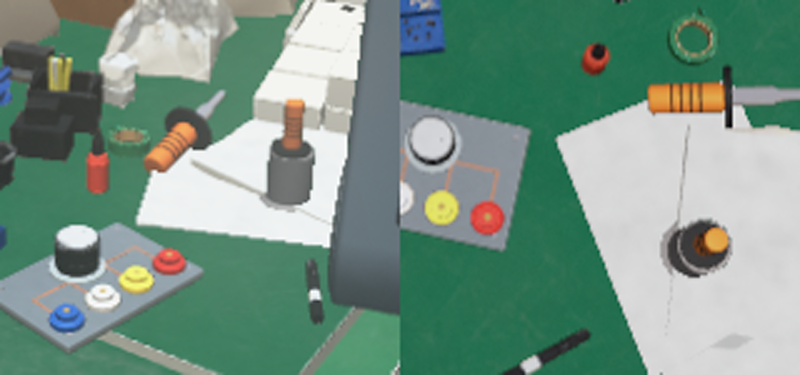

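The probe is upright in its stand: handle top at 0.150–0.151 m and flange at 0.087 m, as before. Everything is at rest and the gripper is clear. Handing in.

```bash
python3 -c "
from plant import ctrl
print(ctrl.sign_off())"
```

```text
the job is handed in; nothing more can be done
None
```

I took the smaller probe out of its stand and touched it to red, then blue. I put it back in its stand, let go, and handed the job in at about 15 s.

- **Touches:** Red was pressed with about 4 N for about 0.6 s, and blue with about 3–4 N for about 0.7 s. The tip looked centred on each contact just before pressing. It was never brought down on yellow or white.
- **Reseating:** When lowered, the flange met a firm stop at the same tool height as at pickup (0.1206 m), with a brief push of about 21 N. In the final pictures the probe stands upright with its handle top at 0.150–0.151 m and flange at 0.087 m, the same as before. The gripper is open and clear.
- **Camera disagreement:** The two cameras differed by about 5 mm on positions, so I used their mean.
- **Fallen look-alike:** The larger look-alike probe had been standing free on its tip. It toppled by itself in the first second, with my arm well away from it. It now lies on the work surface, and I left it there.

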